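# Uncover a gilt sample and hold it up to the inspection camera

### The arm

A 6-joint arm with a two-finger parallel gripper is mounted at the origin on the work surface; the furniture and walls round the work are solid. World frame = base frame: x ahead of the robot, y to its left, z up, the work surface at z = 0. Lengths are in m, angles in rad, forces in N, time in s.
With the tool pointing down it reaches from about 0.375 to 0.9 m from the base axis. Payload 3.1 kg.
Tool frame: the origin (TCP) lies midway between the tips of the shut fingers; the grasp point (between the pads) lies 19 mm behind it; x points along the fingers, y is the direction in which the jaws open and shut, and the axes are right-handed (so a half turn about x gives the same grasp; the last joint's range is limited). The gripper opens to 87 mm and grips with 3 to 60 N. Pads are 19 mm wide; open, the fingers measure 117 mm over their backs; the gripper's body (75 mm by 190 mm) begins 51 mm behind the grasp point.
Start: joints at [-1.343, 0.527, 1.433, -0, 1.181, -0.178], TCP at [0.247, -0.574, 0.223] pointing down, gripper open.
Joint ranges: [-3.08, 3.08], [-0.75, 2.2], [0.22, 2.44], [-1.43, 4.57], [0, 2.65], [-2.85, 2.85]. Speed limits (rad/s): [2.79, 2.79, 3.14, 3.14, 3.14, 3.14].

### API

Orientations are given as a unit quaternion [x, y, z, w].
In Python, from rig import get_obs, imaging, robot gives the robot as it stands.
- The arm moves only by the shell command python3 -m inch 'ROWS' [FORCE]. ROWS is JSON, a list of rows, each a list of 3 entries, a list of its own where there are three numbers: the finger opening in mm, from 0 to 87, then the shift along the tool's x, y, z in mm, then the turn, a rotation vector about the tool's x, y, z in degrees. In form: [[grip, [dx, dy, dz], [wx, wy, wz]], ...]. A call has 1 to 12 rows; each row shifts and turns the pose as measured when the row begins, along the tool's axes as they then stand; what a row does not reach is not made up. A row lasts 1/8 s, in which the tool goes at most 62.5 mm and 10.7 degrees, less where a joint would pass 70% of its speed; a pose out of reach is approached as far as the arm can. A call with a gripper value outside its range is refused whole. The fingers move at their own pace and stop on an object; FORCE is the grip in N (left out, the last holds). Time passes only in rows, so rows that do not move let the fingers close. It gives the time, the measured TCP pose, the force and the opening at its end, in the units of the state.
- get_obs(): the state, without advancing time (a new reading comes with each control period).
- imaging.camera(name): name is "scene" or "top"; returns the picture (420x560x3 uint8, red, green, blue); there is no depth.
- imaging.camera_params(name): a dict with "camera_matrix" (3x3 intrinsics, pixels), "xyz" and "rotation" of the camera in the world. Camera axes: x right, y down, z forward; pixel columns grow to the right and rows downward; lengths in m; the calibration is good to about 2 mm. A picture is of the moment at which its call begins. camera_params takes no time and is no camera call.
- robot.hand_in(): hands the job in, once; it reports no verdict.
Trained networks look in the newest picture that a camera, given by its name, has taken for a name from the list of things; names that differ only in an ending like _2 or _b are one class to them, and where a whole thing is asked for, a point or a joint stands for the part that bears it (a point fixed in the world has none). Each returns a list of dicts, best first, with "confidence" (0 to 1); they miss things now and then, are a little off and sometimes report something else, mostly with a low value. They report only what shows in the picture. A call takes as long as a camera call.
- imaging.cut_out(camera, target): "pixels" (420x560 bool, what is visible of it) and "box" ([centre column, centre row, width, height] in pixels, round what is visible of it).
- imaging.tip_of(camera, target): "pixel" ([column, row] in pixels: a listed point, or the origin of a listed thing).
The state is a dict: "time": time; "q": joint angles; "joint_velocities": joint speeds; "joint_torque": joint torques, N m; "position": TCP position; "tool_rot": TCP orientation; "ft_force": force on the tool from outside, world axes, zero at the start; "moment": the same for the moment, N m; "grip_width": finger opening in m.
Only numpy, scipy, OpenCV 4.12 (cv2) and the standard library are available. Lean on these libraries where they do the work, as an engineer would, in place of code of your own. Each camera call takes 0.05 s, during which the arm holds its last target. There are 200 camera calls.

### The job

Take the sheet-metal dust cover off the gilt sample and hang it by its handle on the twin-prong hook. Then lift the sample out of its wooden stand and hold it up to the inspection camera: gilded face towards the lens and square to the line of sight, long side upright, the middle of the face on the line of sight and 15 cm in front of the lens. Finish holding it still there; do not touch the camera or its post, let the sample drop or fall over, or disturb the loose things around.

Things in the scene. Friction and masses are not known exactly. Their poses are not given: they have to be found in the camera images.
- cover: Loose aluminium dust cover, about 0.28 kg, an upside-down open box 90 (x) x 120 (y) x 100 mm high with 3 mm walls, standing on the bench over the sample and its stand (inside 84 x 114 x 97 mm). On its lid is a dark steel bridge handle: two 10 x 8 mm uprights centred at y = -55 and +55 mm and a square bar 10 x 10 mm along y between them. The window under the bar is 102 mm wide and 52 mm high. Origin: centre of its underside, z up.
- cover_bar (a point): Middle of the cover's handle bar, 157 mm above the cover's underside; axes as the cover (the bar runs along y, 10 mm thick along x, 10 mm high).
- hook: Fixed dark steel twin-prong hook on a grey foot, 224 mm high. From a post (16 x 16 mm) and cross bar at its x = 0 two parallel round prongs, 8 mm thick, at y = -28 and +28 mm, run level along -x, their upper side 210 mm above the bench, to upturned tips at x = -115 mm that reach 224 mm high. Front of the cross bar at x = -8 mm; the cross bar is 214 mm high. The foot is 8 mm high, reaching from x = -95 to +55 mm and 65 mm either side. Origin: on the bench under the post, z up.
- hook_seat (a point): Point midway between the two prongs, level with their upper side (z = 210 mm), 60 mm in front of the post (x = -60 mm): where the underside of the handle bar may rest, bar across both prongs. Axes as the hook.
- stand: Fixed little wooden stand 56 (x) x 66 (y) mm, 25 mm high, with a slot in which the sample stands upright. The slot has a floor 8 mm above the bench, cheeks up to 25 mm and end stops up to 17 mm. Origin: on the bench under its middle, z up.
- sample: Loose wooden block 45 x 75 x 18 mm, about 0.12 kg, one large face gilded. Own axes: x along the 45 mm, y along the 75 mm (points up as it stands in the stand, bottom end 8 mm above the bench), z out of the gilded face (level, to the stand's +x side, away from the robot, at the start). Origin: centre of the bare back face. Its upper part can be gripped from above across the 45 mm.
- gilded_face (a point): Middle of the sample's gilded face, 18 mm from the origin along the sample's z; axes as the sample.
- face_ahead (a point): Point in the air 100 mm straight out from the middle of the gilded face; axes as the sample.
- camera: Head of the fixed inspection camera: grey 44 mm housing with a black lens 34 mm across. Origin: centre of the lens's front, 320 mm above the bench; the line of sight is the head's -x axis, which looks towards the robot's side and 20 degrees downwards; y is level; z is the camera's up.
- camera_stand: Fixed foot (120 x 120 x 10 mm) and post (18 mm thick, 360 mm high) of the camera. Origin: on the bench straight under the centre of the lens's front; the post stands 75 mm behind it, at x = +75 mm, and carries the head over the origin.
- focus (a point): Point on the line of sight 150 mm in front of the lens, where the middle of the gilded face belongs. Axes as the camera head.
- moulding: Bystander: loose piece of wavy moulding 88 x 90 x 34 mm. Origin: centre of its underside.
- vial: Bystander: loose corked glass vial 29 mm across, 66 mm high. Origin: centre of its underside.
- sander: Bystander: loose cork sanding block 46 x 71 x 23 mm. Origin: centre of its underside.

How it is judged:
By the outcome, as a careful person would: the job done as asked, in the order asked, and still so for the second after the job is handed in, while the arm keeps its last pose, push and grip.
It also fails if it takes over 51 s, if anything falls off the work surface, if the arm or the gripper's body presses on something with over 40 N, if the wrist force passes 120 N, or if a joint passes its speed limit or range.

## Working session

There is one attempt and no reset: what is moved stays moved. The work goes in short steps, Python scripts to look and compute and a shell command to move; the robot and the scene stay as the last step left them, time stands still between calls to the robot, and variables do not carry over. Pictures are saved under pics/ and viewed, about 8 in all and at most 12, crops included, and the job is handed in when it is done.

```bash
ls; mkdir -p pics; cat > h.py <<'E'
import numpy as np, cv2
from rig import get_obs, imaging, robot
from scipy.spatial.transform import Rotation as R
def cam(n):
    p=imaging.camera_params(n); return np.array(p["camera_matrix"]),np.array(p["xyz"]),p["rotation"]
def rot(r):
    r=np.array(r); return r if r.shape==(3,3) else R.from_quat(r).as_matrix()
def ray(n,px):
    K,t,r=cam(n); d=rot(r)@np.linalg.solve(K,[px[0],px[1],1]); return t,d/np.linalg.norm(d)
def proj(n,P):
    K,t,r=cam(n); c=(np.atleast_2d(P)-t)@rot(r); u=c@K.T; return u[:,:2]/u[:,2:]
def tri(pa,pb):
    a,da=ray("scene",pa); b,db=ray("top",pb)
    s=np.linalg.lstsq(np.c_[da,-db],b-a,rcond=None)[0]; p=a+s[0]*da; q=b+s[1]*db
    return (p+q)/2,np.linalg.norm(p-q)
def onz(n,px,z):
    t,d=ray(n,px); return t+d*(z-t[2])/d[2]
E
python3 - <<'E'
from h import *
for n in("scene","top"):
    im=imaging.camera(n); cv2.imwrite(f"pics/{n}0.png",im[...,::-1]); print(n,imaging.camera_params(n))
names="cover cover_bar hook hook_seat camera camera_stand focus moulding vial sander".split()
for t in names:
    r={}
    for n in("scene","top"):
        o=imaging.tip_of(n,t); 
        if o: r[n]=o[0]; 
    print(t,{k:(np.round(v["pixel"],1),round(v["confidence"],2)) for k,v in r.items()}, end=' ')
    if len(r)==2:
        p,e=tri(r["scene"]["pixel"],r["top"]["pixel"]); print(p.round(4),round(e,4),end='')
    print()
print(get_obs())
E
```

```text
pics
scene {'camera_matrix': array([[473.93714891,   0.        , 269.77485451],
       [  0.        , 473.93714891, 213.15356144],
       [  0.        ,   0.        ,   1.        ]]), 'xyz': array([-0.01290523,  0.73352207,  0.64767239]), 'rotation': array([-0.25909564,  0.80761002, -0.50067628,  0.17308601])}
top {'camera_matrix': array([[500.01376548,   0.        , 281.7050221 ],
       [  0.        , 500.01376548, 213.1813889 ],
       [  0.        ,   0.        ,   1.        ]]), 'xyz': array([0.39186571, 0.00701817, 1.55179195]), 'rotation': array([-0.70393174,  0.70754498, -0.04900722,  0.03819031])}
cover {'scene': (array([289.8, 311.1]), 0.62), 'top': (array([262.1, 258. ]), 0.93)} [0.4485 0.0464 0.0072] 0.009
cover_bar {'scene': (array([292.4, 246.6]), 0.69), 'top': (array([261. , 252.1]), 0.89)} [0.4534 0.0418 0.1646] 0.0051
hook {'scene': (array([289.6, 227.9]), 0.88), 'top': (array([364.6, 188.4]), 0.74)} [ 0.6658 -0.2754  0.0054] 0.0113
hook_seat {'scene': (array([307.8, 166.8]), 0.84), 'top': (array([376. , 193.1]), 0.78)} [ 0.6127 -0.2726  0.2055] 0.0009
camera {'scene
[... 529 characters left out ...]
rray([201.2, 281.1]), 0.86)} 
{'time': 1.1, 'q': array([-1.34350933e+00,  5.27475571e-01,  1.43270930e+00, -1.26955499e-05,
        1.18141270e+00, -1.78490728e-01]), 'joint_velocities': array([ 0.0020013 , -0.00015759, -0.001027  ,  0.00059721,  0.0015671 ,
        0.00109687]), 'joint_torque': array([ 1.92494724e-05, -4.40030873e+01, -1.76989192e+01,  6.33782661e-02,
        5.03676489e-02,  9.92126274e-07]), 'position': array([ 0.24673035, -0.57420411,  0.22256046]), 'tool_rot': array([-0.69259847, -0.14248516,  0.69260685, -0.14248189]), 'ft_force': array([-0.45947719,  0.07403953,  0.22606678]), 'moment': array([-0.03236817,  0.01265501, -0.02210026]), 'grip_width': 0.08709768027575708}
```

```bash
python3 - <<'E'
import cv2
for n in("scene","top"):
    a=cv2.imread(f"pics/{n}0.png"); cv2.imwrite(f"pics/{n}0b.png",cv2.resize(a,(800,600),interpolation=cv2.INTER_CUBIC))
E
```

```text
(no output)
```

View pics/scene0b.png

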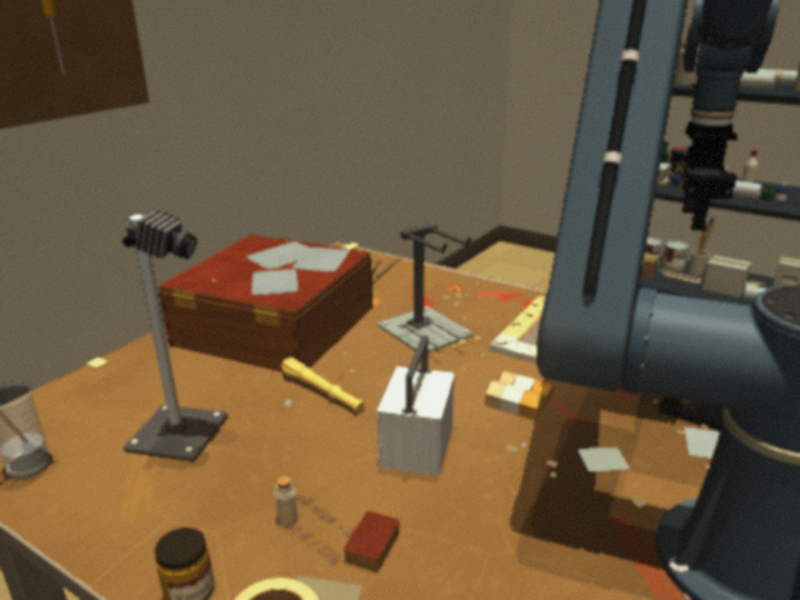

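View pics/top0b.png

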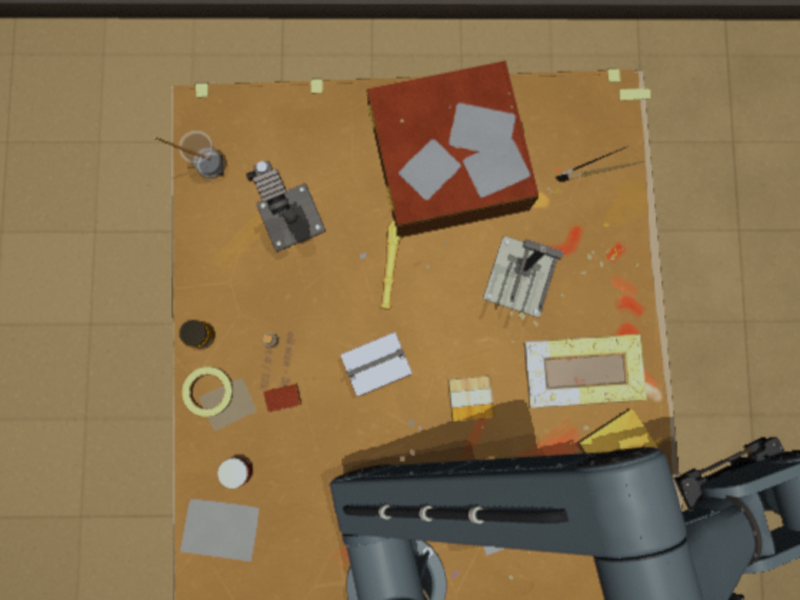

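The scene view shows the cover at about (415,420), the hook at (420,270) and the inspection camera at (160,240), all in upscaled pixels. In the top view they are at (375,365), (522,275) and (288,212), with the vial and sander to the left of the cover and the moulding to its right. The camera's axis is yawed. Next I fit the known geometry to the masks.

```bash
cat > fit.py <<'E'
from h import *
from scipy.optimize import minimize
def box(x0,x1,y0,y1,z0,z1): return np.array([[x,y,z] for x in(x0,x1) for y in(y0,y1) for z in(z0,z1)])/1000
COVER=[box(-45,45,-60,60,0,100),box(-5,5,-59,-51,100,152),box(-5,5,51,59,100,152),box(-5,5,-59,59,152,162)]
HOOK=[box(-95,55,-65,65,0,8),box(-8,8,-8,8,0,214),box(-8,8,-32,32,200,214)]+[b for s in(-28,28) for b in(box(-115,0,s-4,s+4,202,210),box(-119,-111,s-4,s+4,202,224))]
CST=[box(15,135,-60,60,0,10),box(66,84,-9,9,0,360)]
S=4
def sil(n,parts,p,H=420,W=560):
    c,s=np.cos(p[2]),np.sin(p[2]); Rz=np.array([[c,-s,0],[s,c,0],[0,0,1]])
    m=np.zeros((H*2,W*2),np.uint8)
    for b in parts:
        u=proj(n,b@Rz.T+[p[0],p[1],p[3] if len(p)>3 else 0]); h=cv2.convexHull(((u*2+.5)*16).astype(np.int32))
        cv2.fillConvexPoly(m,h,255,cv2.LINE_AA,4)
    return cv2.resize(m,(W,H),interpolation=cv2.INTER_AREA)/255.
def mask(n,t,k=0):
    o=imaging.cut_out(n,t); return (o[k]["pixels"],o[k]["confidence"]) if o else (None,0)
def fit(parts,masks,p0,ign={}):
    def cost(p):
        e=0
        for n,m in masks.items():
            s=sil(n,parts,p); d=np.abs(s-m); 
            if n in ign: d=d[~ign[n]]
            e+=d.sum()/m.sum()
        return e
    best=None
    for dy in(-.15,.15):
        q=np.array(p0)+[0,0,dy]; 
        for sc in(.02,.005):
            sim=np.array([q,q+[sc,0,0],q+[0,sc,0],q+[0,0,sc*8]])
            r=minimize(cost,q,method="Nelder-Mead",options=dict(initial_simplex=sim,xatol=1e-4,fatol=1e-4)); q=r.x
        if best is None or r.fun<best.fun: best=r
    return best.x,best.fun
E
cat > f1.py <<'E'
from fit import *
im={n:imaging.camera(n) for n in("scene","top")}
M={}
for t in "cover hook camera_stand camera moulding vial sander".split():
    for n in im:
        m,c=mask(n,t); print(t,n,round(c,2),None if m is None else m.sum()); 
        if m is not None: M[n+"_"+t]=m
np.savez("masks.npz",**M)
P={}
def go(t,parts,p0,ns=("scene","top"),ign={}):
    for sub in (ns,)+tuple((n,) for n in ns):
        p,f=fit(parts,{n:M[n+"_"+t].astype(float) for n in sub},p0,ign); print(t,sub,p.round(4),round(f,3)); P.setdefault(t,p)
go("cover",COVER,[.45,.043,.25]); go("hook",HOOK,[.668,-.277,-.35])
go("camera_stand",CST,[.69,.195,.3],ign={n:cv2.dilate(M[n+"_camera"].astype(np.uint8),np.ones((5,5)))>0 for n in im if n+"_camera" in M})
out=[]
for n in im:
    a=im[n].copy()
    big=cv2.resize(a,None,fx=3,fy=3,interpolation=cv2.INTER_CUBIC)
    for t,parts in(("cover",COVER),("hook",HOOK),("camera_stand",CST)):
        for b in parts:
            s=(sil(n,[b],P[t])>.5).astype(np.uint8)
            cs,_=cv2.findContours(cv2.resize(s,None,fx=3,fy=3,interpolation=cv2.INTER_NEAREST),0,1); cv2.drawContours(big,cs,-1,(0,255,0),1)
    r=(240,480,420,1020) if n=="scene" else (300,400,480,1230)
    out.append(big[360:1020,240:1030] if n=="scene" else big[300:900,480:1200])
cv2.imwrite("pics/fs.png",cv2.resize(out[0],(790,600))[...,::-1]);cv2.imwrite("pics/ft.png",out[1][...,::-1])
E
python3 f1.py
```

```text
cover scene 0.57 3623
cover top 0.6 1266
hook scene 0.71 1694
hook top 0.64 2070
camera_stand scene 0.75 3966
camera_stand top 0.61 1818
camera scene 0.6 4010
camera top 0.85 493
moulding scene 0.96 1078
moulding top 0.74 894
vial scene 0.84 443
vial top 0.39 86
sander scene 0.77 1145
sander top 0.72 376
cover ('scene', 'top') [0.4527 0.0405 0.4011] 0.136Traceback (most recent call last):
  File "f1.py", line 13, in <module>
    go("cover",COVER,[.45,.043,.25]); go("hook",HOOK,[.668,-.277,-.35])
    ~~^^^^^^^^^^^^^^^^^^^^^^^^^^^^^^
  File "f1.py", line 12, in go
    p,f=fit(parts,{n:M[n+"_"+t].astype(float) for n in sub},p0,ign); print(t,sub,p.round(4),round(f,3)); P.setdefault(t,p)
        ~~~^^^^^^^^^^^^^^^^^^^^^^^^^^^^^^^^^^^^^^^^^^^^^^^^^^^^^^^^
  File "fit.py", line 30, in fit
    r=minimize(cost,q,method="Nelder-Mead",options=dict(initial_simplex=sim,xatol=1e-4,fatol=1e-4)); q=r.x
    res = _minimize_neldermead(fun, x0, args, callback, bounds=bounds,
                               **options)
    fxcc = func(xcc)
    fx = function(np.copy(x), *(wrapper_args + args))
  File "fit.py", line 21, in cost
    s=sil(n,parts,p); d=np.abs(s-m);
  File "fit.py", line 12, in sil
    u=proj(n,b@Rz.T+[p[0],p[1],p[3] if len(p)>3 else 0]); h=cv2.convexHull(((u*2+.5)*16).astype(np.int32))
  File "h.py", line 11, in proj
    K,t,r=cam(n); c=(np.atleast_2d(P)-t)@rot(r); u=c@K.T; return u[:,:2]/u[:,2:]
          ~~~^^^
  File "h.py", line 5, in cam
    p=imaging.camera_params(n); return np.array(p["camera_matrix"]),np.array(p["xyz"]),p["rotation"]
ValueError: time passes only in moves, steps and waits
```

```bash
python3 - <<'E'
s=open('h.py').read()
s=s.replace('def cam(n):\n','import functools\n@functools.cache\ndef cam(n):\n')
open('h.py','w').write(s)
s=open('f1.py').read()
i=s.index('M={}');j=s.index('P={}')
s=s[:i]+'''M=None
import os
if not os.path.exists("masks.npz"):
    M={}
    for t in "cover hook camera_stand camera moulding vial sander".split():
        for n in im:
            m,c=mask(n,t); print(t,n,round(c,2),None if m is None else m.sum())
            if m is not None: M[n+"_"+t]=m
    np.savez("masks.npz",**M)
M=dict(np.load("masks.npz"))
M["scene_camera"]&=~M["scene_camera_stand"]
'''+s[j:]
open('f1.py','w').write(s)
E
python3 f1.py 2>&1 | tail -32
```

```text
cover ('scene', 'top') [0.4527 0.0405 0.4011] 0.136
cover ('scene',) [0.4536 0.0405 0.4063] 0.043
cover ('top',) [0.4513 0.0393 0.4078] 0.082
hook ('scene', 'top') [ 0.6659 -0.2828 -0.3366] 0.383
hook ('scene',) [ 0.6676 -0.2836 -0.3992] 0.316
hook ('top',) [ 0.6646 -0.2836 -0.3333] 0.042
camera_stand ('scene', 'top') [0.7127 0.203  0.3743] 0.363
camera_stand ('scene',) [0.7132 0.2031 0.3725] 0.293
camera_stand ('top',) [0.7124 0.2027 0.3769] 0.069
```

View pics/fs.png

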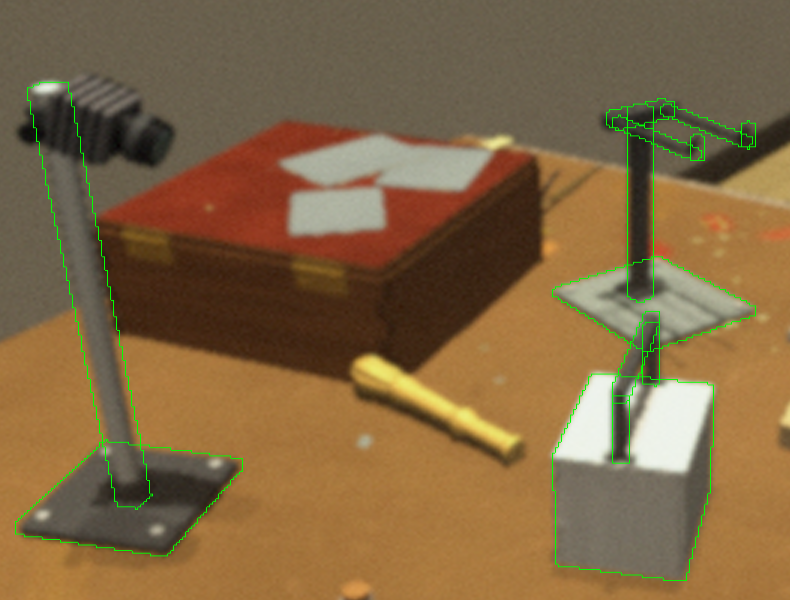

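View pics/ft.png

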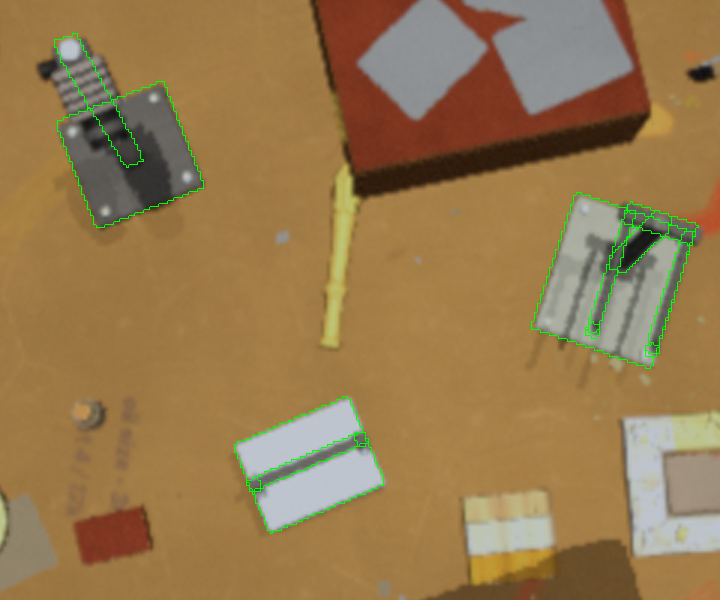

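The overlays match the cover, hook and camera foot/post to within about 1-2 px in both views. Next is a helper that expresses a target TCP pose as tool-axis shifts and turns.

```bash
cat > go.py <<'E'
from h import *
def frame(x,y): 
    x=np.array(x,float);y=np.array(y,float); return np.c_[x,y,np.cross(x,y)]
def down(yaw,s=1): return frame([0,0,-1],[s*np.cos(yaw),s*np.sin(yaw),0])
def need(P,Rt=None):
    o=get_obs(); Rc=R.from_quat(o["tool_rot"]).as_matrix()
    if Rt is not None: 
        rv=R.from_matrix(Rc.T@Rt).as_rotvec(degrees=True); print("turn",rv.round(2),np.linalg.norm(rv).round(1))
    else: Rt=Rc
    d=np.array(P)-o["position"]
    print("shift now-axes",(1e3*Rc.T@d).round(1),"target-axes",(1e3*Rt.T@d).round(1))
def state():
    o=get_obs(); print("t",o["time"],"q",o["q"].round(2),"pos",o["position"].round(4),"F",o["ft_force"].round(1),"w",round(o["grip_width"]*1e3,1)); print(R.from_quat(o["tool_rot"]).as_matrix().round(3).tolist())
COV=(.4527,.0405,.403); HK=(.6659,-.2832,-.337); CM=(.7127,.203,.3743)
def loc(F,p): c,s=np.cos(F[2]),np.sin(F[2]); return np.array([F[0]+c*p[0]-s*p[1],F[1]+s*p[0]+c*p[1],p[2]])
E
python3 - <<'E'
from go import *
state()
for s in(1,-1): need([COV[0],COV[1],.223],down(COV[2],s))
E
```

```text
t 2.0 q [-1.34  0.53  1.43 -0.    1.18 -0.18] pos [ 0.2467 -0.5742  0.2225] F [ 0.6 -0.4 -0.1] w 86.9
[[-0.0, 0.395, -0.919], [0.0, -0.919, -0.395], [-1.0, -0.0, 0.0]]
turn [-89.84  -0.     0.  ] 89.8
shift now-axes [-4.000e-01 -4.835e+02 -4.319e+02] target-axes [  -0.5  430.5 -484.7]
turn [90.16  0.    0.  ] 90.2
shift now-axes [-4.000e-01 -4.835e+02 -4.319e+02] target-axes [  -0.5 -430.5  484.7]
```

```bash
python3 -m inch '[[50,[0,-40,-36],[-7.5,0,0]],[50,[0,-35,-41],[-7.5,0,0]],[50,[0,-30,-45],[-7.5,0,0]],[50,[0,-23,-49],[-7.5,0,0]],[50,[0,-17,-51],[-7.5,0,0]],[50,[0,-10,-53],[-7.5,0,0]],[50,[0,-3,-54],[-7.5,0,0]],[50,[0,4,-54],[-7.5,0,0]],[50,[0,11,-53],[-7.5,0,0]],[50,[0,18,-51],[-7.5,0,0]],[50,[0,24,-48],[-7.5,0,0]],[50,[0,30,-45],[-7.5,0,0]]]' 40
python3 - <<'E'
from go import *
state(); need([COV[0],COV[1],.138],down(COV[2]))
E
```

```text
time: 3.5
position: [0.4473, 0.0556, 0.2223]
tool_rot: [0.376, 0.593, -0.377, 0.604]
ft_force: [1.4, -0.7, 1.0]
grip_width: 0.0498
t 3.5 q [-0.12  0.29  1.86 -0.01  0.98 -0.56] pos [0.4473 0.0556 0.2223] F [ 1.4 -0.7  1. ] w 49.8
[[0.012, 0.901, 0.433], [-0.01, 0.433, -0.901], [-1.0, 0.006, 0.014]]
turn [ 2.58  0.81 -0.38] 2.7
shift now-axes [84.5 -2.2 14.7] target-axes [84.3 -0.9 16. ]
```

```bash
python3 -m inch '[[50,[0,-1,15],[2,0.8,-0.4]],[50,[0,0,0],[0,0,0]]]' >/dev/null
python3 - <<'E'
from go import *
state(); need([COV[0],COV[1],.138],down(COV[2]))
E
```

```text
t 3.75 q [-0.15  0.3   1.84  0.    1.   -0.57] pos [0.4536 0.046  0.2229] F [0.  0.4 0.1] w 49.8
[[0.001, 0.912, 0.41], [0.0, 0.41, -0.912], [-1.0, 0.001, 0.0]]
turn [ 1.1   0.   -0.05] 1.1
shift now-axes [84.9 -3.2  4.6] target-axes [84.9 -3.   4.7]
```

```bash
python3 -m inch '[[50,[20,-3,5],[1.1,0,0]],[50,[30,0,0],[0,0,0]],[50,[30,0,0],[0,0,0]],[50,[0,0,0],[0,0,0]]]' >/dev/null
python3 - <<'E'
from go import *
state(); need([COV[0],COV[1],.138],down(COV[2]))
E
```

```text
t 4.25 q [-0.17  0.43  1.93  0.    0.77 -0.56] pos [0.4529 0.034  0.1421] F [-0.7 -0.2  0.5] w 50.1
[[0.003, 0.926, 0.379], [0.0, 0.379, -0.926], [-1.0, 0.003, 0.001]]
turn [-0.84  0.06 -0.14] 0.9
shift now-axes [ 4.1  2.3 -6.1] target-axes [ 4.1  2.4 -6.1]
```

```bash
python3 -m inch '[[50,[4,2.4,-6],[-0.8,0,0]],[50,[0,0,0],[0,0,0]],[0,[0,0,0],[0,0,0]],[0,[0,0,0],[0,0,0]],[0,[0,0,0],[0,0,0]],[0,[0,0,0],[0,0,0]]]' 40
python3 - <<'E'
from go import *
state(); need([COV[0],COV[1],.138],down(COV[2]))
from fit import *
a=[cv2.resize(imaging.camera("scene")[130:380,180:400],None,fx=2,fy=2),cv2.resize(imaging.camera("top")[150:400,180:400],None,fx=2,fy=2)]
cv2.imwrite("pics/g1.png",cv2.resize(np.hstack(a),(800,455))[...,::-1])
E
```

```text
time: 5.0
position: [0.4551, 0.0392, 0.1414]
tool_rot: [0.392, 0.586, -0.389, 0.592]
ft_force: [0.3, -0.3, -0.3]
grip_width: 0.0181
t 5.0 q [-0.16  0.44  1.93  0.    0.76 -0.56] pos [0.4551 0.0392 0.1414] F [ 0.3 -0.3 -0.3] w 18.1
[[0.01, 0.921, 0.39], [-0.001, 0.39, -0.921], [-1.0, 0.009, 0.005]]
turn [-0.16  0.27 -0.49] 0.6
shift now-axes [ 3.4 -1.7 -2.1] target-axes [ 3.4 -1.7 -2.1]
```

View pics/g1.png

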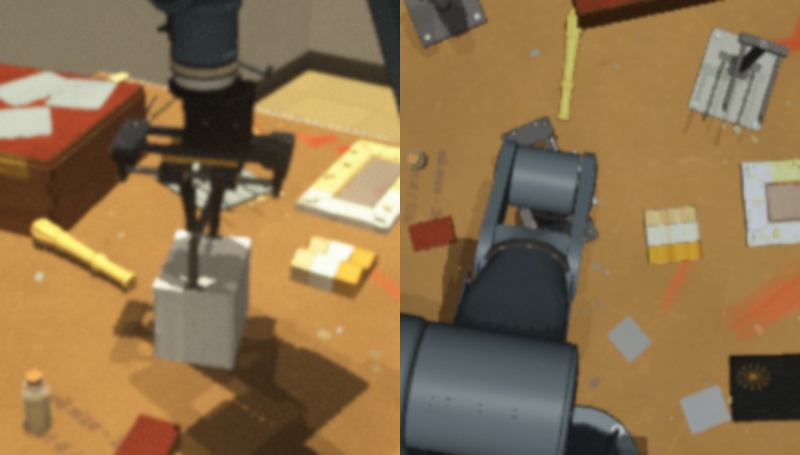

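The scene crop shows the fingers straddling the handle bar near (205,225). They are still closing (18 mm). I'll lower 3 mm and finish the grip.

```bash
python3 -m inch '[[18,[3,-1,-2],[0,0,0]],[0,[0,0,0],[0,0,0]],[0,[0,0,0],[0,0,0]],[0,[0,0,0],[0,0,0]]]' 40
python3 - <<'E'
from go import *
need([COV[0],COV[1],.138],down(COV[2]))
E
```

```text
time: 5.6
position: [0.4531, 0.0408, 0.138]
tool_rot: [0.392, 0.587, -0.389, 0.592]
ft_force: [0.7, 0.2, 0.3]
grip_width: 0.0093
turn [-0.16  0.25 -0.45] 0.5
shift now-axes [-0.  -0.5  0.1] target-axes [-0.  -0.5  0.1]
```

```bash
python3 -m inch '[[0,[-10,0,0],[0,0,0]],[0,[-25,0,0],[0,0,0]],[0,[-35,0,0],[0,0,0]],[0,[-35,0,0],[0,0,0]],[0,[0,0,0],[0,0,0]]]' 40
python3 - <<'E'
from go import *
state()
P=loc(HK,[-200,0,0]/np.array(1000.)); print(P)
for z in(.245,.239-.019): need([P[0],P[1],z],down(HK[2]))
E
```

```text
time: 6.22
position: [0.4499, 0.0412, 0.2455]
tool_rot: [0.391, 0.589, -0.39, 0.59]
ft_force: [0.3, -0.2, -3.8]
grip_width: 0.0094
t 6.225 q [-0.16  0.26  1.82  0.    1.06 -0.56] pos [0.4499 0.0412 0.2455] F [ 0.3 -0.2 -3.8] w 9.4
[[0.003, 0.921, 0.389], [0.0, 0.389, -0.921], [-1.0, 0.003, 0.001]]
[ 0.47714982 -0.21706853  0.        ]
turn [ 4.223e+01 -1.000e-02 -1.800e-01] 42.2
shift now-axes [  0.5 -75.5 248.5] target-axes [  0.5 111.1 234.7]
turn [ 4.223e+01 -1.000e-02 -1.800e-01] 42.2
shift now-axes [ 25.5 -75.6 248.5] target-axes [ 25.5 111.1 234.7]
```

```bash
python3 -m inch '[[0,[0,-9,31],[5.3,0,0]],[0,[0,-6,32],[5.3,0,0]],[0,[0,-3,32],[5.3,0,0]],[0,[0,0,32],[5.3,0,0]],[0,[0,3,32],[5.3,0,0]],[0,[0,6,32],[5.3,0,0]],[0,[0,8,31],[5.3,0,0]],[0,[10,11,25],[5,0,0]],[0,[5,0,0],[0,0,0]],[0,[0,0,0],[0,0,0]]]'
python3 - <<'E'
from go import *
state()
P=loc(HK,[-.2,0,0]); need([P[0],P[1],.239-.019],down(HK[2]))
a=[cv2.resize(imaging.camera("scene")[80:330,220:440],None,fx=2,fy=2),cv2.resize(imaging.camera("top")[120:370,230:450],None,fx=2,fy=2)]
cv2.imwrite("pics/g2.png",cv2.resize(np.hstack(a),(800,455))[...,::-1])
E
```

```text
time: 7.48
position: [0.4679, -0.2115, 0.2129]
tool_rot: [-0.577, -0.413, 0.585, -0.393]
ft_force: [-0.5, 0.0, -2.7]
grip_width: 0.0096
t 7.475 q [-0.64  0.4   1.7  -0.    1.07 -0.28] pos [ 0.4679 -0.2115  0.2129] F [-0.5  0.  -2.7] w 9.6
[[-0.024, 0.936, -0.35], [0.017, -0.35, -0.937], [-1.0, -0.028, -0.007]]
turn [-1.2  -0.43  1.62] 2.1
shift now-axes [-7.4 10.3  1.9] target-axes [-7.1 10.5  2.2]
```

View pics/g2.png

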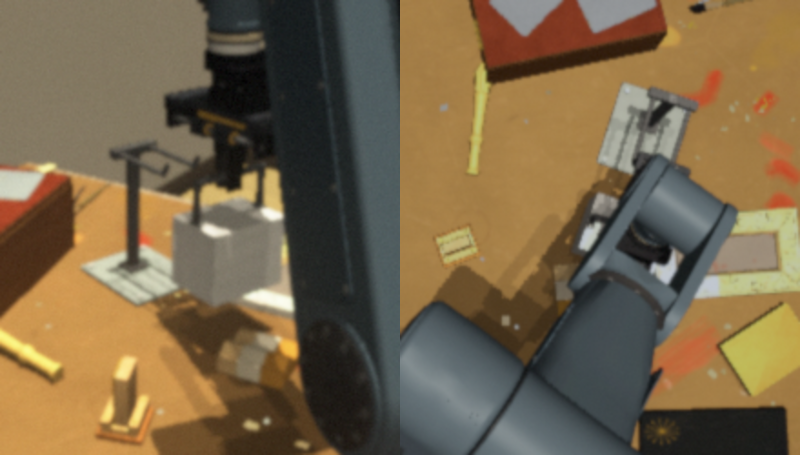

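The cover is held level in front of the prongs, at scene crop (228,250). The sample stands undisturbed in its stand at (125,390). I'll align the cover, then slide it in.

```bash
python3 -m inch '[[0,[-7,5,2],[-1.2,-0.4,1.6]],[0,[0,0,0],[0,0,0]],[0,[0,0,0],[0,0,0]]]'
python3 - <<'E'
from go import *
state()
P=loc(HK,[-.061,0,0]); need([P[0],P[1],.239-.019],down(HK[2]))
E
```

```text
time: 7.95
position: [0.4733, -0.2141, 0.2221]
tool_rot: [0.576, 0.409, -0.575, 0.412]
ft_force: [-0.2, 0.7, -2.9]
grip_width: 0.009
t 7.95 q [-0.64  0.38  1.7   0.    1.05 -0.31] pos [ 0.4733 -0.2141  0.2221] F [-0.2  0.7 -2.9] w 9.0
[[0.005, 0.945, -0.326], [-0.003, -0.326, -0.945], [-1.0, 0.005, 0.001]]
turn [ 0.3   0.07 -0.3 ] 0.4
shift now-axes [  2.9 143.6   2.3] target-axes [  2.1 143.6   1.6]
```

```bash
python3 -m inch '[[0,[1.5,25,1.5],[0.3,0,-0.3]],[0,[0,30,0],[0,0,0]],[0,[0,30,0],[0,0,0]],[0,[0,30,0],[0,0,0]],[0,[0,18,0],[0,0,0]],[0,[0,0,0],[0,0,0]]]'
python3 - <<'E'
from go import *
state()
P=loc(HK,[-.061,0,0]); need([P[0],P[1],.239-.019],down(HK[2]))
E
```

```text
time: 8.7
position: [0.6012, -0.2588, 0.2207]
tool_rot: [-0.576, -0.41, 0.577, -0.409]
ft_force: [-0.9, 0.7, -3.4]
grip_width: 0.0093
t 8.7 q [-0.58  0.57  1.35 -0.    1.22 -0.24] pos [ 0.6012 -0.2588  0.2207] F [-0.9  0.7 -3.4] w 9.3
[[-0.002, 0.944, -0.329], [-0.0, -0.329, -0.944], [-1.0, -0.001, 0.001]]
turn [0.07 0.05 0.07] 0.1
shift now-axes [0.7 8.2 1.6] target-axes [0.7 8.2 1.6]
```

```bash
python3 -m inch '[[0,[0,8,1.5],[0,0,0]],[0,[0,0,0],[0,0,0]]]'
python3 - <<'E'
from go import *
P=loc(HK,[-.061,0,0]); need([P[0],P[1],.196],down(HK[2]))
a=[cv2.resize(imaging.camera("scene")[90:290,230:410],None,fx=2,fy=2),cv2.resize(imaging.camera("top")[120:320,290:470],None,fx=2,fy=2)]
cv2.imwrite("pics/g3.png",cv2.resize(np.hstack(a),(800,444),interpolation=cv2.INTER_CUBIC)[...,::-1])
E
```

```text
time: 8.95
position: [0.607, -0.2622, 0.2203]
tool_rot: [-0.576, -0.41, 0.577, -0.408]
ft_force: [-0.6, 0.2, -3.1]
grip_width: 0.0094
turn [0.08 0.03 0.22] 0.2
shift now-axes [24.3  1.6  0.3] target-axes [24.3  1.5  0.3]
```

View pics/g3.png

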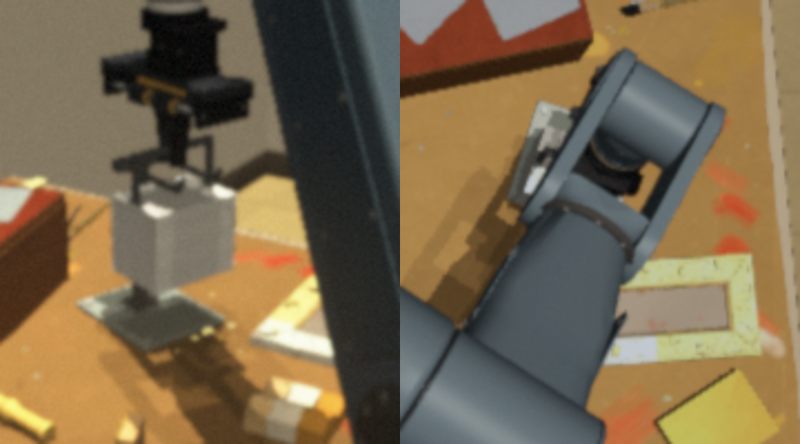

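The crop shows the prongs passing through the handle window at (170,165), with the bar above them and the lid below. Now I'll lower it.

```bash
python3 -m inch '[[0,[12,1,0],[0,0,0]],[0,[8,0,0],[0,0,0]],[0,[0,0,0],[0,0,0]],[0,[3,0,0],[0,0,0]],[0,[0,0,0],[0,0,0]]]'; python3 -m inch '[[0,[1.5,0,0],[0,0,0]],[0,[0,0,0],[0,0,0]]]'
```

```text
time: 9.68
position: [0.6064, -0.2616, 0.1961]
tool_rot: [-0.575, -0.411, 0.578, -0.408]
ft_force: [0.3, 0.8, -3.2]
grip_width: 0.0094
time: 9.93
position: [0.6065, -0.2617, 0.1961]
tool_rot: [-0.575, -0.411, 0.578, -0.408]
ft_force: [0.2, 0.3, -2.3]
grip_width: 0.0094
```

```bash
python3 -m inch '[[0,[2,0,0],[0,0,0]],[0,[0.5,0,0],[0,0,0]]]'; python3 -m inch '[[0,[2,0,0],[0,0,0]],[0,[0.5,0,0],[0,0,0]]]'
```

```text
time: 10.18
position: [0.6066, -0.2618, 0.1959]
tool_rot: [-0.575, -0.41, 0.577, -0.409]
ft_force: [-1.3, 0.5, 0.2]
grip_width: 0.0097
time: 10.42
position: [0.6066, -0.2618, 0.1959]
tool_rot: [-0.576, -0.41, 0.577, -0.409]
ft_force: [-1.1, 0.6, 1.2]
grip_width: 0.0092
```

```bash
python3 -m inch '[[14,[0,0,0],[0,0,0]],[36,[0,0,0],[0,0,0]],[36,[0,0,0],[0,0,0]],[36,[0,0,0],[0,0,0]],[36,[-15,0,0],[0,0,0]],[36,[-25,0,0],[0,0,0]],[36,[-25,0,0],[0,0,0]],[36,[0,0,0],[0,0,0]]]'
python3 - <<'E'
from go import *
state()
for n in("scene","top"):
    imaging.camera(n)
ims={}
def best(n,t):
    o=imaging.tip_of(n,t); return o[0] if o else None
for t in "stand sample gilded_face cover cover_bar hook_seat".split():
    r={n:best(n,t) for n in("scene","top")}
    print(t,{k:(np.round(v["pixel"],1),round(v["confidence"],2)) for k,v in r.items() if v},end=' ')
    if all(r.values()): p,e=tri(r["scene"]["pixel"],r["top"]["pixel"]); print(p.round(4),round(e,4),end='')
    print()
a=[cv2.resize(imaging.camera("scene")[90:290,230:410],None,fx=2,fy=2),cv2.resize(imaging.camera("scene")[210:310,240:330],None,fx=4,fy=4)]
cv2.imwrite("pics/g4.png",cv2.resize(np.hstack(a),(800,444),interpolation=cv2.INTER_CUBIC)[...,::-1])
E
```

```text
time: 11.42
position: [0.6087, -0.263, 0.2642]
tool_rot: [-0.576, -0.408, 0.577, -0.411]
ft_force: [-0.5, -0.2, 0.5]
grip_width: 0.0361
t 11.425 q [-0.58  0.54  1.28 -0.    1.31 -0.24] pos [ 0.6087 -0.263   0.2642] F [-0.5 -0.2  0.5] w 36.1
[[0.002, 0.944, -0.329], [-0.003, -0.329, -0.944], [-1.0, 0.003, 0.002]]
stand {'scene': (array([286.5, 311.6]), 0.96), 'top': (array([361.8, 205.9]), 0.51)} [ 0.6745 -0.3103 -0.3215] 0.0574
sample {'scene': (array([293.7, 297.7]), 0.98), 'top': (array([261.8, 252.7]), 0.62)} [0.4545 0.041  0.0377] 0.0118
gilded_face {'scene': (array([285.7, 292.4]), 0.9)} 
cover {'scene': (array([306.1, 219.3]), 0.84), 'top': (array([361.3, 205.2]), 0.78)} [ 0.602  -0.2559  0.0597] 0.0043
cover_bar {'scene': (array([309.6, 163.4]), 0.79), 'top': (array([373.9, 192.9]), 0.75)} [ 0.6079 -0.2662  0.2181] 0.0085
hook_seat {'scene': (array([306.4, 168.9]), 0.62)}
```

View pics/g4.png

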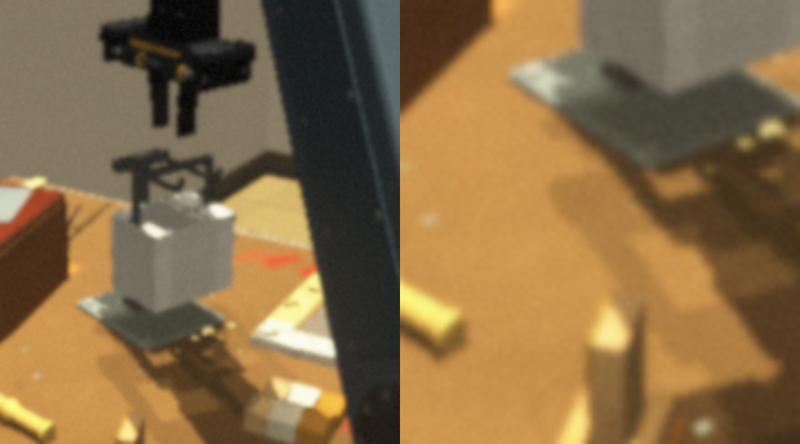

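The cover hangs on the prongs with the fingers clear above it. Next I locate the sample and stand precisely.

```bash
cat > f2.py <<'E'
from fit import *
im={n:imaging.camera(n) for n in("scene","top")}
SAM=[box(-9,9,-22.5,22.5,8,83)]; STD=[box(-28,28,-33,33,0,8)]; BOTH=STD+SAM
M={}
for t in("sample","stand"):
    for n in im: M[n,t],c=mask(n,t); print(n,t,round(c,2),M[n,t].sum(), np.argwhere(M[n,t]).mean(0)[::-1].round(1))
U={n:(M[n,"sample"]|M[n,"stand"]) for n in im}
STD25=[box(-28,28,-33,33,0,17)]+SAM
for nm,parts,mm in(("sample",SAM,{n:M[n,"sample"] for n in im}),("union",STD25,U)):
    for sub in(("scene","top"),("scene",),("top",)):
        p,f=fit(parts,{n:mm[n].astype(float) for n in sub},[.4527,.0405,.4]); print(nm,sub,p.round(4),round(f,3))
        if nm=="union" and len(sub)==2:
            out=[]
            for n in im:
                c=proj(n,[p[0],p[1],.04])[0].astype(int); big=cv2.resize(im[n],None,fx=5,fy=5,interpolation=cv2.INTER_CUBIC)
                for b in parts:
                    cs,_=cv2.findContours(cv2.resize((sil(n,[b],p)>.5).astype(np.uint8),None,fx=5,fy=5,interpolation=0),0,1); cv2.drawContours(big,cs,-1,(0,255,0),1)
                out.append(big[(c[1]-40)*5:(c[1]+40)*5,(c[0]-40)*5:(c[0]+40)*5])
            cv2.imwrite("pics/f2.png",np.hstack(out)[...,::-1])
E
python3 f2.py
```

```text
scene sample 0.69 419 [287.8 295.4]
top sample 0.58 1915 [198.8 145.9]
scene stand 0.59 461 [289.  312.7]
top stand 0.47 59 [258.7 248. ]
sample ('scene', 'top') [0.4609 0.0427 0.409 ] 1.26
sample ('scene',) [0.4608 0.0428 0.4113] 0.195
sample ('top',) [0.3811 0.0121 0.7805] 1.057
union ('scene', 'top') [0.4566 0.0478 0.4293] 1.292
union ('scene',) [0.4564 0.048  0.4325] 0.137
union ('top',) [0.4722 0.0536 0.4314] 1.156
```

View pics/f2.png

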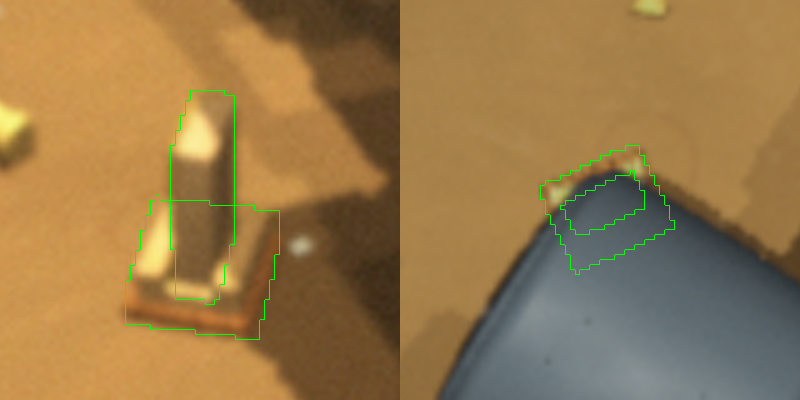

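The arm blocks the top view of the stand, so I'll back off and repeat the fit.

```bash
python3 -m inch '[[70,[-5,-30,0],[0,0,0]],[70,[0,-40,-5],[0,0,0]],[70,[0,-40,-5],[0,0,0]],[70,[0,-38,0],[0,0,0]],[70,[0,0,0],[0,0,0]]]'; python3 f2.py
```

```text
time: 13.15
position: [0.467, -0.2023, 0.2659]
tool_rot: [-0.576, -0.41, 0.577, -0.409]
ft_force: [0.6, -0.1, 0.6]
grip_width: 0.0691
scene sample 0.6 419 [288.  295.1]Traceback (most recent call last):
  File "f2.py", line 6, in <module>
    for n in im: M[n,t],c=mask(n,t); print(n,t,round(c,2),M[n,t].sum(), np.argwhere(M[n,t]).mean(0)[::-1].round(1))
                                                          ^^^^^^^^^^
AttributeError: 'NoneType' object has no attribute 'sum'
```

```bash
cat > f3.py <<'E'
from fit import *
im={n:imaging.camera(n) for n in("scene","top")}
for n in im: cv2.imwrite(f"pics/raw_{n}.png",im[n][...,::-1])
SAM=box(-9,9,-22.5,22.5,8,83)
M={}
for t in("sample","stand"):
    for n in im:
        for o in imaging.cut_out(n,t)[:3]:
            c=np.argwhere(o["pixels"]).mean(0)[::-1]; ok=np.linalg.norm(c-proj(n,[.456,.045,.04])[0])<25
            print(n,t,round(o["confidence"],2),o["pixels"].sum(),c.round(1),ok)
            if ok: M.setdefault(n,np.zeros((420,560),bool)); M[n]|=o["pixels"]
        o=imaging.tip_of(n,t); print(" tip",[(np.round(v["pixel"],1).tolist(),round(v["confidence"],2)) for v in o[:2]])
M={n:cv2.morphologyEx(m.astype(np.uint8),cv2.MORPH_CLOSE,np.ones((7,7))) for n,m in M.items()}
P=[box(-28,28,-33,33,0,17),box(-28,-12,-33,33,0,25),box(12,28,-33,33,0,25),SAM]
P=[box(-28,28,-33,33,0,17),SAM]
for sub in(tuple(M),("scene",),("top",)):
    if all(n in M for n in sub):
        p,f=fit(P,{n:M[n].astype(float) for n in sub},[.4545,.043,.4]); print(sub,p.round(4),round(f,3))
E
python3 f3.py
```

```text
scene sample 0.97 454 [287.8 295. ] True
 tip [([285.7, 294.3], 0.61), ([290.9, 297.3], 0.56)]
top sample 0.73 674 [369.1 179. ] False
 tip [([263.3, 257.4], 0.53)]
scene stand 0.73 441 [288.5 313. ] True
 tip [([284.5, 310.0], 0.75)]
top stand 0.77 288 [260.  255.2] True
 tip [([259.0, 255.5], 0.61)]
('scene', 'top') [0.4554 0.0495 0.4048] 0.252
('scene',) [0.4569 0.0482 0.4162] 0.129
('top',) [0.4546 0.0491 0.3604] 0.101
```

```bash
python3 - <<'E'
from fit import *
p=[.4552,.0490,.405]; out=[]
parts=[box(-28,28,-33,33,0,.1),box(-9,9,-22.5,22.5,8,83),box(-9,9,-22.5,22.5,82.9,83)]
for n in("scene","top"):
    im=cv2.imread(f"pics/raw_{n}.png"); K=10
    c=proj(n,[.455,.047,.04])[0].astype(int)-20
    a=cv2.resize(im[c[1]-8:c[1]+48,c[0]:c[0]+40],None,fx=K,fy=K,interpolation=cv2.INTER_CUBIC)
    for b in parts:
        cy,s=np.cos(p[2]),np.sin(p[2]); w=b@np.array([[cy,-s,0],[s,cy,0],[0,0,1]]).T+[p[0],p[1],0]
        u=((proj(n,w)+.5-[c[0],c[1]-8])*K).astype(np.int32); cv2.polylines(a,[cv2.convexHull(u)],True,(0,255,0),1)
    out.append(a)
cv2.imwrite("pics/f4.png",np.hstack(out))
E
```

```text
(no output)
```

View pics/f4.png

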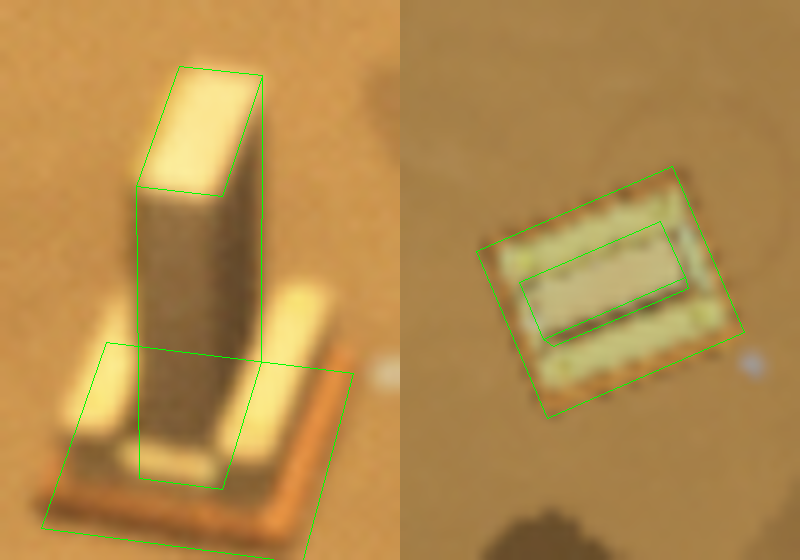

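The overlay fits in both views within about 1 px: sample top in the scene crop at (200,130), stand outline in the top crop at (610,290).

```bash
cat >> go.py <<'E'
SMP=(.4552,.0490,.405)
E
python3 - <<'E'
from go import *
state(); need([SMP[0],SMP[1],.15],down(SMP[2]-np.pi/2))
E
```

```text
t 13.85 q [-0.63  0.32  1.66 -0.    1.16 -0.29] pos [ 0.4696 -0.2039  0.2657] F [-0.4  0.1 -0.7] w 69.8
[[-0.001, 0.944, -0.329], [-0.002, -0.329, -0.944], [-1.0, -0.0, 0.002]]
turn [ 4.759e+01  1.000e-01 -3.000e-02] 47.6
shift now-axes [ 115.3  -96.8 -234.3] target-axes [ 115.7 -238.1  -86.4]
```

```bash
python3 -m inch '[[70,[0,-14,-33],[6.8,0,0]],[70,[0,-18,-31],[6.8,0,0]],[70,[5,-21,-29],[6.8,0,0]],[70,[10,-24,-26],[6.8,0,0]],[70,[20,-27,-23],[6.8,0,0]],[70,[25,-29,-20],[6.8,0,0]],[70,[25,-26,-14],[6.8,0,0]],[70,[0,0,0],[0,0,0]],[70,[0,0,0],[0,0,0]]]'
python3 - <<'E'
from go import *
need([SMP[0],SMP[1],.15],down(SMP[2]-np.pi/2))
E
```

```text
time: 14.98
position: [0.4628, 0.0433, 0.1797]
tool_rot: [0.697, 0.13, -0.692, 0.135]
ft_force: [0.2, -0.8, -0.1]
grip_width: 0.0699
turn [-1.57 -0.25 -0.41] 1.6
shift now-axes [29.6 -8.3  5.1] target-axes [29.7 -8.2  4.7]
```

```bash
python3 -m inch '[[70,[20,-8,5],[-1.5,-0.2,-0.4]],[70,[10,0,0],[0,0,0]],[70,[0,0,0],[0,0,0]]]'
python3 - <<'E'
from go import *
need([SMP[0],SMP[1],.043],down(SMP[2]-np.pi/2))
E
```

```text
time: 15.35
position: [0.459, 0.0456, 0.1517]
tool_rot: [0.696, 0.14, -0.69, 0.143]
ft_force: [-0.5, -0.0, -0.4]
grip_width: 0.0696
turn [-0.12 -0.43 -0.29] 0.5
shift now-axes [108.7  -5.1   3. ] target-axes [108.7  -4.6   2.2]
```

```bash
python3 -m inch '[[70,[30,-5,2.5],[0,-0.4,-0.3]],[70,[0,0,0],[0,0,0]],[70,[25,0,0],[0,0,0]],[70,[0,0,0],[0,0,0]]]'
python3 - <<'E'
from go import *
need([SMP[0],SMP[1],.043],down(SMP[2]-np.pi/2))
E
```

```text
time: 15.85
position: [0.461, 0.0467, 0.1001]
tool_rot: [0.697, 0.139, -0.689, 0.142]
ft_force: [-0.0, 0.3, -0.8]
grip_width: 0.0701
turn [-0.24 -0.59 -0.36] 0.7
shift now-axes [57.  -4.8  5. ] target-axes [57.1 -4.4  4.4]
```

```bash
python3 -m inch '[[70,[0,-6,6],[-0.2,-0.8,-0.5]],[70,[0,0,0],[0,0,0]],[70,[25,0,0],[0,0,0]],[70,[0,0,0],[0,0,0]]]'
python3 - <<'E'
from go import *
need([SMP[0],SMP[1],.043],down(SMP[2]-np.pi/2))
E
```

```text
time: 16.35
position: [0.4562, 0.0496, 0.079]
tool_rot: [0.694, 0.142, -0.691, 0.143]
ft_force: [-0.1, 0.5, -0.2]
grip_width: 0.07
turn [-0.01 -0.2  -0.11] 0.2
shift now-axes [36.   0.1  1.3] target-axes [36.   0.1  1.1]
```

```bash
python3 -m inch '[[70,[20,0,1.3],[0,-0.2,-0.1]],[70,[15,0,0.5],[0,0,0]],[70,[0,0,0],[0,0,0]]]'
python3 - <<'E'
from go import *
need([SMP[0],SMP[1],.043],down(SMP[2]-np.pi/2))
E
```

```text
time: 16.73
position: [0.4575, 0.0486, 0.0465]
tool_rot: [0.695, 0.141, -0.69, 0.143]
ft_force: [0.2, 0.7, -0.4]
grip_width: 0.0701
turn [ 0.02 -0.33 -0.21] 0.4
shift now-axes [ 3.5 -1.3  2. ] target-axes [ 3.5 -1.3  2. ]
```

```bash
python3 -m inch '[[70,[3,-1.3,2.2],[0,-0.4,-0.2]],[50,[0,0,0],[0,0,0]],[35,[0,0,0],[0,0,0]],[35,[0,0,0],[0,0,0]],[35,[0,0,0],[0,0,0]],[35,[0,0,0],[0,0,0]]]' 25
python3 - <<'E'
from go import *
need([SMP[0],SMP[1],.043],down(SMP[2]-np.pi/2))
E
```

```text
time: 17.48
position: [0.4566, 0.0489, 0.0459]
tool_rot: [0.694, 0.142, -0.692, 0.143]
ft_force: [0.6, -1.1, -1.2]
grip_width: 0.0451
turn [ 0.04 -0.13 -0.14] 0.2
shift now-axes [ 2.9 -0.7  1.2] target-axes [ 2.9 -0.7  1.2]
```

```bash
python3 -m inch '[[35,[-15,0,0],[0,0,0]],[35,[-30,0,0],[0,0,0]],[35,[-40,0,0],[0,0,0]],[35,[-40,0,0],[0,0,0]],[35,[0,0,0],[0,0,0]]]'
cat >> go.py <<'E'
def final(dist=.15,off=(.0004,0,-.0078),lens=(CM[0],CM[1],.32),yaw=CM[2]):
    c,s=np.cos(yaw),np.sin(yaw); C,Sn=np.cos(np.radians(20)),np.sin(np.radians(20))
    cx=np.array([C*c,C*s,Sn]); cz=np.array([-Sn*c,-Sn*s,C]); tx,tz=-cz,-cx
    Rt=np.c_[tx,np.cross(tz,tx),tz]; f=np.array(lens)-dist*cx
    return f-Rt@np.array(off),Rt,f
E
python3 - <<'E'
from go import *; from fit import CST,fit,sil
im={n:imaging.camera(n) for n in("scene","top")}
L=np.array([CM[0],CM[1],.32])
for n in im:
    print(n,"lens proj",proj(n,L)[0].round(1),[(np.round(v["pixel"],1).tolist(),round(v["confidence"],2)) for v in imaging.tip_of(n,"camera")[:2]])
    for v in imaging.cut_out(n,"camera")[:2]: print(np.round(v["box"],1),v["confidence"])
m=dict(np.load("masks.npz")); ign={"top":cv2.dilate(m["top_camera"].astype(np.uint8),np.ones((7,7)))>0}
ms={n:imaging.cut_out(n,"camera_stand")[0]["pixels"] for n in im}
# foot only: drop everything above row where head/upper post is
ign["scene"]=np.zeros((420,560),bool); ign["scene"][:230]=True; ign["scene"]|=cv2.dilate(m["scene_camera"].astype(np.uint8)&~m["scene_camera_stand"],np.ones((5,5)))>0
for sub in(("scene","top"),("scene",),("top",)):
    print(sub,fit(CST,{n:ms[n].astype(float) for n in sub},CM,ign))
P,Rt,f=final(); print(P,f); state(); need(P,Rt)
E
```

```text
time: 18.1
position: [0.4548, 0.0491, 0.1729]
tool_rot: [-0.692, -0.142, 0.693, -0.142]
ft_force: [1.0, 0.7, -0.9]
grip_width: 0.0448
scene lens proj [133.2 173.4] [([135.4, 173.1], 0.9)]
[118.2 165.6  43.7  31.6] 0.65
top lens proj [195.8 147.3] [([192.9, 149.0], 0.7)]
[186.1 135.8  25.9  37. ] 0.93
[366.6 191.8  56.2  53.6] 0.48
('scene', 'top') (array([0.71199529, 0.20417711, 0.36782133]), np.float64(3.0693208545374993))
('scene',) (array([ 1.15294691, -0.07848148, -0.87594691]), np.float64(1.0))
('top',) (array([0.71086825, 0.20210422, 0.39139466]), np.float64(0.05718768663893022))
[0.57455576 0.14873441 0.2664051 ] [0.58150522 0.15146428 0.26869698]
t 18.5 q [-0.14  0.39  1.9  -0.    0.87  1.03] pos [0.4522 0.0493 0.1694] F [-0.2 -0.3 -1. ] w 45.1
[[-0.011, 0.394, -0.919], [0.001, -0.919, -0.394], [-1.0, -0.005, 0.01]]
turn [ 1.69 20.58  0.59] 20.7
shift now-axes [ -98.3  -43.6 -150.6] target-axes [ -39.8  -47.8 -174.3]
```

```bash
cat > f5.py <<'E'
from go import *; from fit import *
im={n:imaging.camera(n) for n in("scene","top")}
ms={n:imaging.cut_out(n,"camera")[0] for n in im}
for n in ms: print(n,ms[n]["pixels"].sum(),ms[n]["box"])
def axes(yaw):
    return final(yaw=yaw)[1]@np.array([[0,0,-1],[0,-1,0],[-1,0,0]]).T.T
def head(x,y,yaw,a,b,z=.32):
    c,s=np.cos(yaw),np.sin(yaw); C,Sn=np.cos(np.radians(20)),np.sin(np.radians(20))
    A=np.c_[[C*c,C*s,Sn],[-s,c,0],[-Sn*c,-Sn*s,C]]
    t=np.linspace(0,2*np.pi,24); ring=lambda X,r:np.c_[np.full(24,X),r*np.cos(t),r*np.sin(t)]
    cyl=np.r_[ring(0,.017),ring(a,.017)]; bx=box(a*1e3,b*1e3,-22,22,-22,22)
    return [q@A.T+[x,y,z] for q in(cyl,bx)],A
def render(n,parts):
    m=np.zeros((840,1120),np.uint8)
    for w in parts: cv2.fillConvexPoly(m,cv2.convexHull(((proj(n,w)*2+.5)*16).astype(np.int32)),255,cv2.LINE_AA,4)
    return cv2.resize(m,(560,420),interpolation=cv2.INTER_AREA)/255.
def cost(p,subs):
    e=0
    for n in subs:
        parts,A=head(p[0],p[1],p[2],p[3],p[4]); s=render(n,parts); post=sil(n,[box(60,90,-15,15,0,365)],[CM[0],CM[1],CM[2]])>.3
        e+=np.abs(s-ms[n]["pixels"])[~post].sum()/400
    return e+((p[2]-.374)/.02)**2*.02
for subs in(("scene","top"),("top",),("scene",)):
    q=np.array([.709,.205,.374,.03,.07])
    for sc in(1,.3):
        r=minimize(cost,q,args=(subs,),method="Nelder-Mead",options=dict(initial_simplex=np.r_[[q],q+sc*np.diag([.01,.01,.03,.015,.015])],maxiter=400)); q=r.x
    print(subs,q.round(4),round(r.fun,3))
print(cost([CM[0],CM[1],.374,q[3],q[4]],("scene","top")))
for n in im: print(n,onz(n,imaging.tip_of(n,"camera")[0]["pixel"],.32).round(4), onz(n,imaging.tip_of(n,"camera_stand")[0]["pixel"],0).round(4))
E
python3 f5.py
```

```text
scene 1019 [117.7, 164.6, 42.7, 30.1]
top 487 [188.9, 136.9, 28.1, 32.3]
('scene', 'top') [0.7153 0.2038 0.3788 0.0293 0.0641] 0.177
('top',) [0.7117 0.2016 0.3779 0.0291 0.068 ] 0.062
('scene',) [0.7138 0.2052 0.3792 0.0297 0.0657] 0.089
0.23882352941176474
scene [0.7142 0.2007 0.32  ] [0.713  0.2044 0.    ]
top [0.7098 0.2084 0.32  ] [0.7167 0.1963 0.    ]
```

```bash
sed -i 's/CM=(.7127,.203,.3743)/CM=(.7132,.2032,.376)/' go.py; python3 -m inch '[[35,[-16,-7,-15],[0,0,0]],[35,[-18,-8,-20],[0,3,0]],[35,[-18,-8,-20],[0,3,0]],[35,[-18,-8,-20],[0,3,0]],[35,[-18,-6,-20],[0,4,0]],[35,[0,0,-20],[0,4,0]],[35,[0,0,0],[0,2,0]],[35,[0,0,0],[0,0,0]]]'
python3 - <<'E'
from go import *
P,Rt,f=final(); state(); need(P,Rt)
E
```

```text
time: 19.9
position: [0.5426, 0.132, 0.2785]
tool_rot: [0.802, 0.166, -0.562, 0.115]
ft_force: [-0.4, 0.1, -1.6]
grip_width: 0.0448
t 19.9 q [-0.05  0.25  1.79  0.21  0.8   0.99] pos [0.5426 0.132  0.2785] F [-0.4  0.1 -1.6] w 44.8
[[0.313, 0.396, -0.863], [0.138, -0.918, -0.371], [-0.94, -0.003, -0.342]]
turn [1.61 0.02 0.78] 1.8
shift now-axes [ 23.9  -2.4 -30.1] target-axes [ 23.8  -3.6 -30. ]
```

```bash
python3 -m inch '[[35,[12,-1,-15],[1.6,0,0.8]],[35,[10,-2,-13],[0,0,0]],[35,[0,0,0],[0,0,0]],[35,[0,0,0],[0,0,0]]]'
python3 - <<'E'
from go import *
P,Rt,f=final(); state(); need(P,Rt)
E
```

```text
time: 20.4
position: [0.5738, 0.1489, 0.2686]
tool_rot: [0.805, 0.153, -0.563, 0.108]
ft_force: [-0.7, 0.0, -0.5]
grip_width: 0.0453
t 20.4 q [-0.    0.31  1.73  0.18  0.78  1.09] pos [0.5738 0.1489 0.2686] F [-0.7  0.  -0.5] w 45.3
[[0.319, 0.368, -0.873], [0.125, -0.93, -0.346], [-0.939, 0.001, -0.343]]
turn [ 0.06 -0.04 -0.03] 0.1
shift now-axes [ 2.4  0.7 -0.3] target-axes [ 2.4  0.7 -0.3]
```

```bash
python3 -m inch '[[35,[2.4,0.7,-0.3],[0,0,0]],[35,[0,0,0],[0,0,0]],[35,[0,0,0],[0,0,0]]]'
python3 - <<'E'
from go import *
P,Rt,f=final(); state(); need(P,Rt)
o=get_obs(); Rc=R.from_quat(o["tool_rot"]).as_matrix()
fc=o["position"]+Rc@[.0004,0,-.0078]
b=np.array([[x,y,z] for x in(-.0375,.0375) for y in(-.0225,.0225) for z in(0,.018)])
t=np.linspace(0,2*np.pi,24); L=np.array([CM[0],CM[1],.32])
ring=np.c_[.017*np.cos(t),.017*np.sin(t),0*t]@Rt.T+L
out=[]
for n in("scene","top"):
    im=imaging.camera(n); K=5
    for tt in("gilded_face","sample"):
        print(n,tt,[(np.round(v["pixel"],1).tolist(),round(v["confidence"],2)) for v in imaging.tip_of(n,tt)[:2]], "exp",proj(n,fc if tt[0]=="g" else fc+Rc@[0,0,.018])[0].round(1))
    c=(proj(n,(f+L)/2)[0]).astype(int)-[40,60]
    a=cv2.resize(im[c[1]:c[1]+120,c[0]:c[0]+80],None,fx=K,fy=K,interpolation=cv2.INTER_CUBIC)
    T=lambda w:((proj(n,w)+.5-c)*K).astype(np.int32)
    w=b@Rc.T+fc
    cv2.polylines(a,[cv2.convexHull(T(w))],True,(0,255,0),1); cv2.polylines(a,[cv2.convexHull(T(w[::2]))],True,(255,0,0),1)
    cv2.polylines(a,[T(ring)],True,(0,255,0),1); cv2.line(a,*map(tuple,T(np.array([L,f])).tolist()),(255,255,0),1)
    out.append(a); cv2.imwrite(f"pics/fin_{n}.png",im[...,::-1])
    for v in imaging.cut_out(n,"sample")[:2]: print(n,v["confidence"],v["box"],v["pixels"].sum())
cv2.imwrite("pics/fin.png",np.hstack(out)[...,::-1])
E
```

```text
time: 20.78
position: [0.5744, 0.1482, 0.2663]
tool_rot: [0.805, 0.153, -0.563, 0.108]
ft_force: [-0.2, 0.3, -1.0]
grip_width: 0.0455
t 20.775 q [-0.    0.31  1.73  0.18  0.78  1.08] pos [0.5744 0.1482 0.2663] F [-0.2  0.3 -1. ] w 45.5
[[0.318, 0.368, -0.874], [0.125, -0.93, -0.346], [-0.94, 0.001, -0.342]]
turn [ 0.04  0.   -0.03] 0.1
shift now-axes [ 0.2 -0.2 -0.8] target-axes [ 0.2 -0.2 -0.8]
scene gilded_face [([205.5, 203.9], 0.54), ([213.2, 210.8], 0.49)] exp [203.6 204. ]
scene sample [([213.9, 207.7], 0.71)] exp [212.1 207.7]
scene 0.82 [205.6, 215.6, 17.6, 31.0] 269
scene 0.42 [261.9, 378.5, 43.5, 44.3] 1089
top gilded_face [([360.8, 203.6], 0.31)] exp [218.3 201.8]
top sample [([374.8, 193.3], 0.73)] exp [220.9 208.1]
```

View pics/fin.png

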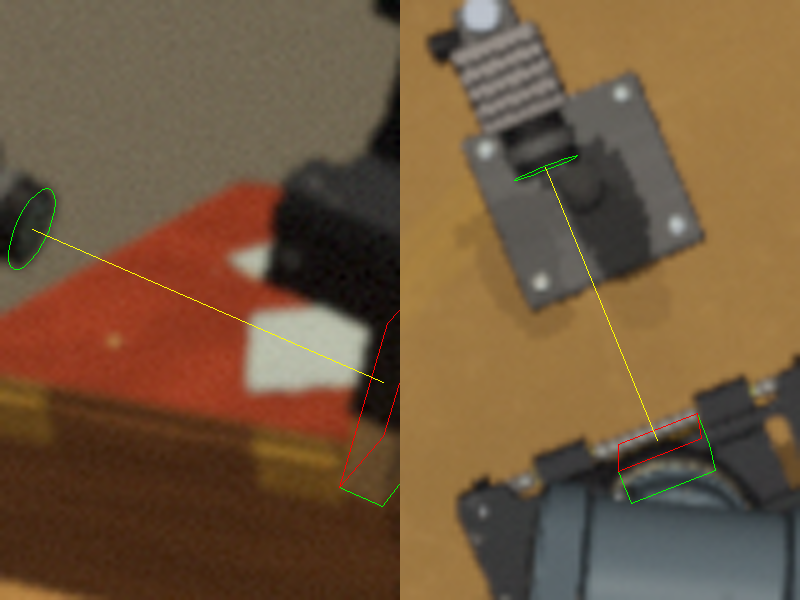

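The lens ring sits on the barrel's front in both views: scene (32,230), top (545,167). The predicted line of sight meets the face in both, and the sample's lower end is at (370,470) in the scene crop. One last numeric check compares the sample mask with the prediction.

```bash
python3 - <<'E'
from go import *; from fit import *
imaging.camera("scene"); m=imaging.cut_out("scene","sample")[0]["pixels"]
o=get_obs(); Rc=R.from_quat(o["tool_rot"]).as_matrix()
b=np.array([[x,y,z] for x in(-.0375,.0375) for y in(-.0225,.0225) for z in(0,.018)])
def ren(off):
    s=np.zeros((1680,2240),np.uint8); w=(b+off)@Rc.T+o["position"]
    cv2.fillConvexPoly(s,cv2.convexHull(((proj("scene",w)+.5)*4).astype(np.int32)),255); return cv2.resize(s,(560,420),interpolation=cv2.INTER_AREA)/255.
s0=ren([.0004,0,-.0078]); r0=[(r,np.flatnonzero(m[r])[[0,-1]].tolist(),np.flatnonzero(s0[r]>.5)[[0,-1]].tolist()) for r in range(214,236,2) if m[r].any() and (s0[r]>.5).any()]
print(r0); print("bottom",np.argwhere(m)[:,0].max(),np.argwhere(s0>.5)[:,0].max())
c=lambda p:np.abs(ren([p[0],0,p[1]])-m)[216:].sum()
G=[(c((x,z)),x,z) for x in np.arange(-.006,.0065,.001) for z in np.arange(-.014,-.001,.001)]
print(sorted(G)[:4],c((.0004,-.0078)))
P,Rt,f=final(); need(P,Rt)
E
```

```text
[(214, [197, 212], [198, 212]), (216, [196, 211], [197, 212]), (218, [195, 211], [197, 211]), (220, [195, 210], [196, 210]), (222, [194, 208], [196, 208]), (224, [194, 207], [195, 206]), (226, [196, 205], [196, 205]), (228, [200, 203], [201, 203])]
bottom 228 228
[(np.float64(17.12549019607843), np.float64(0.002), np.float64(-0.009000000000000005)), (np.float64(19.011764705882356), np.float64(0.002), np.float64(-0.008000000000000005)), (np.float64(19.250980392156862), np.float64(0.001), np.float64(-0.009000000000000005)), (np.float64(19.501960784313724), np.float64(0.003000000000000001), np.float64(-0.009000000000000005))] 22.945098039215686
turn [ 0.05 -0.01 -0.02] 0.1
shift now-axes [ 0.1 -0.1 -0.6] target-axes [ 0.1 -0.1 -0.6]
```

```bash
python3 -m inch '[[35,[0,0,0],[0,0,0]],[35,[0,0,0],[0,0,0]],[35,[0,0,0],[0,0,0]]]'
python3 - <<'E'
from go import *
P,Rt,f=final(); need(P,Rt); print(abs(get_obs()["joint_velocities"]).max())
for n in("scene","top"): imaging.camera(n)
for t in("cover_bar","vial","sander","moulding"): print(t,[(n,np.round(imaging.tip_of(n,t)[0]["pixel"],1).tolist()) for n in("scene","top") if imaging.tip_of(n,t)])
print(robot.hand_in())
E
```

```text
time: 21.65
position: [0.5746, 0.1484, 0.2663]
tool_rot: [0.805, 0.153, -0.563, 0.108]
ft_force: [0.9, -0.2, -0.7]
grip_width: 0.0453
turn [ 0.06 -0.   -0.02] 0.1
shift now-axes [ 0.1 -0.1 -0.7] target-axes [ 0.1 -0.1 -0.7]
0.0019689470704499583
cover_bar [('scene', [309.1, 165.5]), ('top', [370.1, 195.6])]
vial [('scene', [201.7, 363.9]), ('top', [192.0, 240.5])]
sander [('scene', [261.3, 379.4]), ('top', [200.1, 279.1])]
moulding [('scene', [365.8, 278.6]), ('top', [335.1, 282.8])]
the job is handed in; nothing more can be done
None
```

The cover hangs by its handle on both prongs. The sample is held with its gilded face towards the inspection camera, tilted 20° to square up to the line of sight. I handed the job in at about 22 s.

**Final pose:** the tool was within 0.7 mm and 0.1° of the target. The arm was still, with the grip steady at 45 mm across the sample.

**Sample in the hand:** its outline in the scene view matched the prediction to about 1 px; the best fit suggests an offset of 1–2 mm. The top view could not confirm this: the gripper hid the sample there, and the networks' top-view hits were false.

**Lens position:** fits of the camera's head and foot agreed to about 2–3 mm. The network's own lens point was 5–8 mm away in the top view. I trusted the fits, since the lens outline drawn from them sat on the barrel in both pictures.

**Other things:** the cover still showed on the hook at the end. The sander and moulding showed within about 5 px of where they were first found, and the vial within about 2 px in the scene view. The vial's first top-view detection was false, so that view gives no comparison for it.

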